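# Nip up a copy stand's hold-down nut with an adjustable wrench

## Task

The copy stand's front hold-down nut, the one nearest you with the adjustable wrench lying beside it, is only finger-tight. Set the wrench on this nut, flat on the board, and roll its worm with a fingertip, without leaning hard on it, until the jaws just fit the nut without slack; only then turn the nut clockwise with the wrench until it comes up firm, without heaving on it further, which would spring the jaws open. Leave the wrench lying on the nut with its jaws still fitting, and leave the patterned bronze mirror, the lens cap and the tape measure where they are.

Things in the scene. Friction and masses are not known exactly. Their poses are not given: they have to be found in the camera images.
- copy_stand: Copy stand fixed to the table: speckled grey board 370 x 460 x 16 mm (upper face 16 mm above the table); a 40 mm wide column, 460 mm high, 148 mm behind the board's centre, its arm 360 mm up, swung left. Origin: centre of the board's underside; x to the back, y left, z up. Two more such nuts, in its rear corners, are tight: leave them alone.
- nut (a point): Centre of the loose hex nut, 8.5 mm above the board: 24 mm across flats, 27.7 across corners, top 16 mm above the board, its 16 mm stud ends 26 mm above it; 42 mm in front of the board's centre and 70 mm to the left. z up; x goes through a corner and is parallel to a pair of flats: jaws lie on flats when the mouth points along x, or x turned by a multiple of 60 degrees.
- hold_nut (a joint): Turn of the loose nut in rad, growing clockwise seen from above (tightening). It starts between 0.35 and 0.65, turns against about 0.35 N m of friction, stays where it is left and comes up firm at 1.2.
- wrench: Adjustable wrench, steel, 230 mm long, about 0.43 kg, lying flat and loose on the board right of the nut. Origin: underside, where the nut's axis comes when the jaws fit; x = the way the mouth opens (roughly towards the nut at the start), z up. Head 16 mm thick. Fixed jaw's face at y = -12 mm, moving jaw at +y; jaws reach to x = +15 mm, the mouth's bottom is at x = -14.5 mm.
- handle (a point): Middle of the wrench's handle, where to hold it: 125 mm from the wrench's origin in the direction 157.5 degrees counterclockwise from the wrench's x, 6 mm above the board; axes as the wrench's. The handle runs straight along that direction from 50 to 190 mm out, 23.5 mm wide, 12 mm thick, resting on the board.
- wrench_jaw (a joint): Opening of the moving jaw in m: the mouth is 29.5 mm plus this value wide, so the jaws fit the nut at -0.0055. It starts between -0.0012 and +0.0012 and follows only the worm; a jaw load over about 60 N (some 0.7 N m on the nut) drives it open.
- wrench_worm: The wrench's knurled worm: a roller of 9 mm radius, 15 mm long, in a window of the head, its axis along the wrench's y. Origin: the roller's centre; this frame turns with it. Drawing a fingertip over its top towards the mouth (wrench's +x) closes the jaws, 0.7 mm per rad or 1.3 mm per 17 mm stroke, and pushes the wrench home on the nut; the other way opens them.
- worm_top (a point): Top of the worm, where the fingertip rolls it: x = -31, y = 8, z = 18.5 mm in the wrench's frame, 2.5 mm proud of the head; axes as the wrench's. The worm is stiff: about 5 N along the stroke, so bear on it with 12 to 18 N (less slips; over 30 N harms it) and land slowly. When the jaw meets the nut the worm stops and the fingertip slips over it.
- bronze_mirror_1: Bronze mirror, a patterned disc 126 mm across, 7 mm thick, lying loose on the table left of the stand. Origin: centre of its underside. Leave it alone.
- tape_measure: Round tape measure, 56 x 55 x 18 mm, loose on the board behind the nut, left of the column. Origin: centre of its underside. Leave it alone.
- lens_cap: Black lens cap, a disc 66 mm across, 9 mm thick, loose near the front left corner of the board. Origin: centre of its underside. Leave it alone.

How it is judged:
On the way, in this order (a step that is already met when the one before it is completed fails the run):
1. the wrench lies flat round the nut with its jaws set to fit (mouth under 25.2 mm) before the nut has been tightened (value of joint wrench_jaw below -0.0043 m and horizontal distance between wrench and nut below 0.004 m and z of wrench in the frame of copy_stand between 0.011 and 0.021 m and value of joint hold_nut below 0.85 rad), for 0.2 s.
2. the nut is turned until firm with the fitting wrench on it (value of joint hold_nut above 1.14 rad and horizontal distance between wrench and nut below 0.005 m and z of wrench in the frame of copy_stand between 0.011 and 0.021 m and value of joint wrench_jaw below -0.0043 m), for 0.2 s.
At the end, for the whole second after the job is handed in: The nut is firm (within 0.06 rad of its stop), and the wrench lies at rest and flat on the board round it, within 5 mm of true, its mouth still under 25.2 mm (all of step 2 and angle between wrench's own z axis and vertical below 0.06 rad and linear speed of wrench below 0.02 m/s); the robot touches nothing.
It fails at once if a fingertip bears on the worm with over 35 N (contact force between the fingers and wrench_worm above 35 N).
It fails at once if the patterned bronze mirror, the lens cap or the tape measure is shifted by over 15 mm (distance of any of bronze_mirror_1, tape_measure, lens_cap from where it was at the start of the episode above 0.015 m).
It also fails if it takes over 72 s, if anything falls off the work surface, if the arm or the gripper's body presses on something with over 40 N, if the wrist force passes 120 N, or if a joint passes its speed limit or range.

## Robot

A 6-joint arm with a two-finger parallel gripper is mounted at the origin on a cart in front of the work surface, level with it; the furniture and walls round the work are solid. World frame = base frame: x ahead of the robot, y to its left, z up, the work surface at z = 0. Lengths are in m, angles in rad, forces in N, time in s.
With the tool pointing down it reaches from about 0.375 to 0.9 m from the base axis. Payload 3.1 kg.
Tool frame: the origin (TCP) lies between the finger pads; the fingertips stand 22 mm ahead of it and the grasp point (between the pads) lies 3 mm ahead of it; z points along the fingers, y is the line along which they close (so a half turn about z gives the same grasp; the last joint's range is limited). The gripper opens to 87 mm and grips with 3 to 60 N. Pads are 19 mm wide; open, the fingers measure 117 mm over their backs; the gripper's body (75 mm by 190 mm) begins 51 mm behind the grasp point.
Start: joints at [-1.345, 0.527, 1.433, -0, 1.181, -0.178], TCP at [0.246, -0.574, 0.245] pointing down, gripper open.
Joint ranges: [-3.08, 3.08], [-0.75, 2.2], [0.22, 2.44], [-1.43, 4.57], [0, 2.65], [-2.85, 2.85]. Speed limits (rad/s): [2.79, 2.79, 3.14, 3.14, 3.14, 3.14].

## Interface

Orientations are given as a unit quaternion [x, y, z, w].
In Python, from rig import robot gives the robot as it stands.
- The arm moves only by the tool move_arm, never from a script. Its argument "series" is text: rows parted by semicolons, each of 6 numbers parted by spaces: the shift along the tool's x, y, z in mm, then the turn, a rotation vector about the tool's x, y, z in degrees. In form: dx dy dz ax ay az; .... A call has 1 to 8 rows; each row is the pose to reach, as a shift and turn from the pose commanded when the call began, along the tool's axes at that moment; what a row does not reach only later rows make up. A row lasts 1/12 s, in which the tool goes at most 41.7 mm and 7.16 degrees, less where a joint would pass 70% of its speed; a pose out of reach is approached as far as the arm can. A call with a gripper value outside its range is refused whole. "jaw" is the opening, from 0 (shut) to 1 (fully open), set as the call begins (left out, the last holds). The fingers move at their own pace and stop on an object; "newtons" is the grip in N (left out, the last holds). Time passes only in rows, so rows that repeat a pose let the fingers close. It gives the time, the measured TCP pose, the force, the opening and the grip force at its end, in the units of the state.
- robot.get_obs(): the state, without advancing time (a new reading comes with each control period).
- robot.camera(name): name is "scene" or "top" or "wrist"; returns a dict with "img" (384x512x3 uint8, red, green, blue), "mtx" (3x3 intrinsics, pixels), "world_to_cam" (4x4, takes a point from world to camera coordinates). Camera axes: x right, y down, z forward; pixel columns grow to the right and rows downward; lengths in m; the calibration is good to about 2 mm. The wrist camera is an equidistant fisheye: a pixel r from the principal point sees the ray r / f radians off the axis. A picture is of the moment at which its call begins. There is no depth.
- robot.hand_in(): hands the job in; it is judged then, once.
Trained networks look in a picture, given as the dict that the camera call returned (one of the last four; its "shot" number tells which), for a name from the list of things; names that differ only in an ending like _2 or _b are one class to them, and where a whole thing is asked for, a point or a joint stands for the part that bears it (a point fixed in the world has none). Each returns a list of dicts, best first, with "p" (0 to 1); they miss things now and then, are a little off and sometimes report something else, mostly with a low value. They report only what shows in the picture. A call takes as long as a camera call.
- robot.search_frame(picture, thing): "xyz" ([x, y, z] in m, in world coordinates, good to about 4 mm: the middle of the surface that is visible of it).
- robot.tip_of(picture, thing): "xyz" ([x, y, z] in m, in world coordinates, good to about 4 mm: a listed point, or the origin of a listed thing).
The state is a dict: "time": time; "q": joint angles; "joint_velocities": joint speeds; "joint_torque": joint torques, N m; "position": TCP position; "tool_rot": TCP orientation; "ft_force": force on the tool from outside, world axes, zero at the start; "moment": the same for the moment, N m; "grip_width": finger opening in m; "grip_force": force on a finger pad.
Only numpy, scipy, OpenCV 4.12 (cv2) and the standard library are available. Lean on these libraries where they do the work, as an engineer would, in place of code of your own. Each camera call takes 0.05 s, during which the arm holds its last target. There are 200 camera calls.

## Working session

There is one attempt and no reset: what is moved stays moved. The work goes in short steps, Python scripts to look and compute and a tool call to move; the robot and the scene stay as the last step left them, time stands still between calls to the robot, and variables do not carry over. Pictures are saved under pics/ and viewed, at most 10 in all, crops included, and the job is handed in when it is done.

Besides the shell and the picture viewer there is one more tool, called by a JSON object that holds its "api" and its "payload", one argument or row to a line. move_arm: Moves the arm, as the interface text tells. Its arguments: {"type":"object","properties":{"series":{"type":"string"},"jaw":{"type":"number"},"newtons":{"type":"number"}},"required":["series"]}

```bash
ls; mkdir -p pics; python3 - <<'E'
from rig import robot
import cv2
o=robot.get_obs();print(o['time'],o['position'],o['tool_rot'],o['ft_force'])
for c in ['top','scene']:
    p=robot.camera(c);cv2.imwrite(f'pics/{c}0.png',p['img'][:,:,::-1])
    for t in ['nut','wrench','handle','worm_top','copy_stand','lens_cap','tape_measure']:
        r=robot.tip_of(p,t)[:2];print(c,t,[(x['p'],[round(v,4) for v in x['xyz']]) for x in r])
E
```

```text
pics
0.0 [ 0.24603334 -0.57380742  0.24359214] [ 9.79588518e-01  2.01010501e-01 -1.48963104e-05 -1.05542165e-03] [-0.62261472  0.23349082  0.43811337]
top nut [(0.39, [0.4851, 0.0247, 0.02])]
top wrench [(0.59, [0.523, -0.0586, 0.0139])]
top handle [(0.77, [0.548, -0.183, 0.0216])]
top worm_top [(0.66, [0.5328, -0.0908, 0.0338])]
top copy_stand [(0.72, [0.3941, 0.2957, -0.0024]), (0.62, [0.5335, -0.0449, 0.0036])]
top lens_cap [(0.58, [0.4148, 0.0718, 0.0195]), (0.18, [0.3932, 0.2938, -0.0007])]
top tape_measure [(0.74, [0.6408, 0.088, 0.012])]
scene nut [(0.49, [0.485, 0.0237, 0.0254])]
scene wrench [(0.96, [0.5202, -0.0611, 0.02])]
scene handle [(0.61, [0.546, -0.1825, 0.0213]), (0.59, [0.5344, -0.0414, -0.0005])]
scene worm_top [(0.63, [0.5354, -0.0901, 0.0329])]
scene copy_stand [(0.83, [0.5311, -0.0448, 0.0034])]
scene lens_cap [(0.86, [0.4172, 0.0737, 0.0172])]
scene tape_measure [(0.58, [0.6381, 0.0857, 0.0203])]
```

```bash
python3 - <<'E'
import cv2,numpy as np
a=cv2.imread('pics/top0.png');b=cv2.imread('pics/scene0.png')
cv2.imwrite('pics/a.png',cv2.resize(a,(800,600),interpolation=cv2.INTER_CUBIC))
E
```

```text
(no output)
```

View pics/a.png

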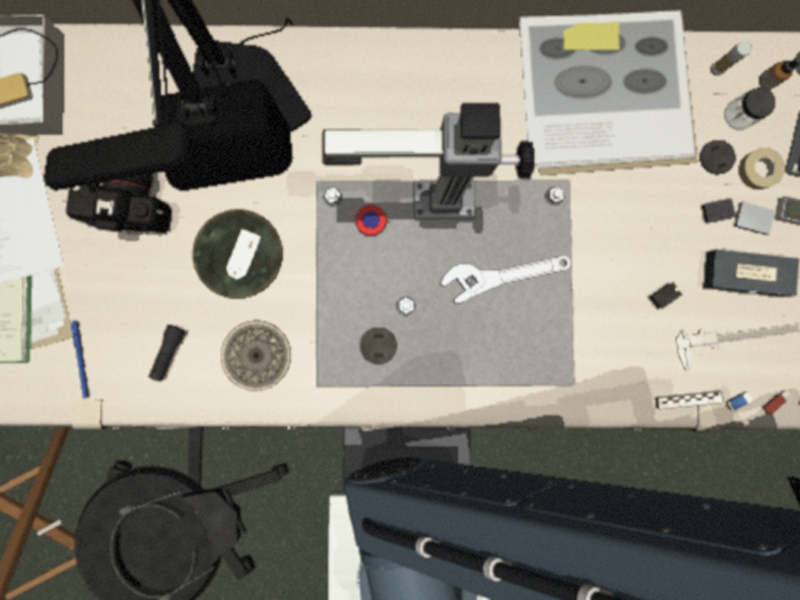

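The top view shows the nut at (405,305), the wrench head at (465,285) with its handle running right to (565,263), the tape at (371,220) and the cap at (378,346). This agrees with the networks.

```bash
cat > h.py <<'E'
from rig import robot
import numpy as np,cv2
from scipy.spatial.transform import Rotation as R
def state():
    o=robot.get_obs();r=R.from_quat(o['tool_rot']);m=r.as_matrix()
    print('t',round(o['time'],2),'pos',np.round(np.array(o['position'])*1e3,1),'yawx',round(np.degrees(np.arctan2(m[1,0],m[0,0])),2),'z',np.round(m[:,2],4),'F',np.round(o['ft_force'],1),'w',round(o['grip_width'],4),'q6',round(o['q'][5],2))
    return np.array(o['position']),r
def go(p,yaw,label=''):
    """tool-frame move numbers to world p (mm), tool x at yaw deg, pointing down"""
    p0,r0=state();y=np.radians(yaw)
    t=R.from_matrix(np.array([[np.cos(y),np.sin(y),0],[np.sin(y),-np.cos(y),0],[0,0,-1]]).astype(float))
    d=r0.inv().apply(np.array(p)-p0*1e3);v=np.degrees((r0.inv()*t).as_rotvec())
    print(label,np.round(d,1),np.round(v,2))
def proj(c,P):
    P=np.atleast_2d(P);q=(c['world_to_cam'][:3,:3]@P.T+c['world_to_cam'][:3,3:]).T
    K=c['mtx']; return q,K
E
python3 -c "
from h import *
go([530,-100,230],101.5)"
```

```text
t 0.8 pos [ 246.2 -574.5  244.6] yawx 23.19 z [ 0. -0. -1.] F [ 0.3  0.3 -0.5] w 0.087 q6 -0.18
 [ 447.7 -324.3   14.6] [  0.     0.   -78.31]
```

{"api": "move_arm", "payload": {
  "series": "448 -324 15 0 0 -78;448 -324 15 0 0 -78;448 -324 15 0 0 -78;448 -324 15 0 0 -78;448 -324 15 0 0 -78;448 -324 15 0 0 -78;448 -324 15 0 0 -78;448 -324 15 0 0 -78"
}}

```text
time: 1.47
position: [0.4182, -0.2869, 0.2358]
tool_rot: [0.761, 0.648, 0.0, 0.0]
ft_force: [0.5, -0.1, -0.2]
grip_width: 0.0868
grip_force: 0.0
```

```bash
python3 -c "
from h import *
go([530,-100,230],101.5)"
```

```text
t 1.47 pos [ 418.2 -286.9  235.8] yawx 80.82 z [ 5.e-04 -5.e-04 -1.e+00] F [ 0.5 -0.1 -0.2] w 0.0868 q6 -0.66
 [202.4  80.5   5.7] [  0.03   0.03 -20.68]
```

{"api": "move_arm", "payload": {
  "series": "202 80 6 0 0 -21;202 80 6 0 0 -21;202 80 6 0 0 -21;202 80 6 0 0 -21;202 80 6 0 0 -21;202 80 6 0 0 -21;202 80 6 0 0 -21"
}}

```text
time: 2.05
position: [0.5308, -0.1, 0.2295]
tool_rot: [0.631, 0.776, 0.0, 0.0]
ft_force: [-0.1, -0.4, -0.6]
grip_width: 0.087
grip_force: 0.0
```

```bash
python3 - <<'E'
from h import *
state()
p=robot.camera('wrist');cv2.imwrite('pics/w1.png',cv2.resize(p['img'][:,:,::-1],(800,600),interpolation=cv2.INTER_CUBIC))
np.savez('w1.npz',mtx=p['mtx'],T=p['world_to_cam'],img=p['img'])
print(p['mtx'],p['world_to_cam'])
for t in ['nut','wrench','handle','worm_top','lens_cap','tape_measure','copy_stand']:
    r=robot.tip_of(p,t)[:2];print(t,[(x['p'],[round(v,4) for v in x['xyz']]) for x in r])
E
```

```text
t 2.05 pos [ 530.8 -100.   229.5] yawx 101.78 z [ 6.e-04  1.e-04 -1.e+00] F [-0.1 -0.4 -0.6] w 0.087 q6 -0.6
[[297.31863964   0.         251.2847088 ]
 [  0.         297.31863964 189.55183939]
 [  0.           0.           1.        ]] [[ 0.97880375  0.20479192  0.00186967 -0.49910273]
 [ 0.19685375 -0.94330321  0.26725954 -0.22650687]
 [ 0.05649626 -0.26122659 -0.96362277  0.3194529 ]
 [ 0.          0.          0.          1.        ]]
nut [(0.74, [0.4873, 0.0277, 0.0259])]
wrench [(0.69, [0.5247, -0.0572, 0.0151])]
handle [(0.8, [0.5478, -0.1813, 0.021])]
worm_top [(0.89, [0.5293, -0.0878, 0.0346])]
lens_cap [(0.62, [0.4127, 0.0707, 0.014])]
tape_measure [(0.67, [0.6414, 0.0858, 0.0143]), (0.18, [0.4855, 0.0274, 0.0259])]
copy_stand []
```

View pics/w1.png

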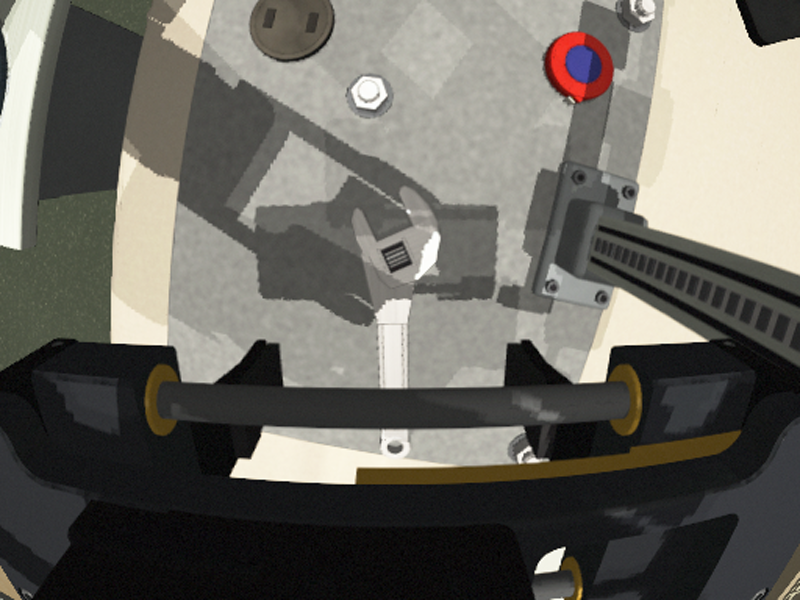

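The wrist view shows the nut at (370,93), the wrench head at (400,240) with the mouth pointing up, and the handle running down to (395,445) between the fingers. I'll rectify it to a plan view at the nut and head top plane (z = 32 mm).

```bash
cat >> h.py <<'E'
def ortho(c,z,x0,x1,y0,y1,s,name,lines=[]):
    """plan view, s px/mm, up=+x left=+y (mm)"""
    X,Y=np.meshgrid(np.arange(y1,y0,-1/s),np.arange(x1,x0,-1/s));P=np.stack([Y,X,np.full_like(X,z)],-1)/1e3
    q=P@c['world_to_cam'][:3,:3].T+c['world_to_cam'][:3,3];K=c['mtx']
    rr=np.hypot(q[...,0],q[...,1]);th=np.arctan2(rr,q[...,2])
    u=K[0,0]*th*q[...,0]/rr+K[0,2];v=K[1,1]*th*q[...,1]/rr+K[1,2]
    im=cv2.remap(c['img'][:,:,::-1].copy(),u.astype('f4'),v.astype('f4'),cv2.INTER_CUBIC)
    for pts in lines:
        a=np.array([[(y1-p[1])*s,(x1-p[0])*s] for p in pts]).round().astype(int)
        cv2.polylines(im,[a],False,(0,0,255),1)
    for g in range(int(np.ceil(x0/10)*10),int(x1),10): cv2.putText(im,str(g),(0,int((x1-g)*s)),0,.35,(0,255,255),1)
    for g in range(int(np.ceil(y0/10)*10),int(y1),10): cv2.putText(im,str(g),(int((y1-g)*s),10),0,.35,(0,255,255),1)
    cv2.imwrite(name,im)
def hexa(x,y,deg):
    a=np.radians(deg+60*np.arange(7));return np.c_[x+13.85*np.cos(a),y+13.85*np.sin(a)]
def wr(x,y,deg,gap=29.5):
    a=np.radians(deg);M=np.array([[np.cos(a),-np.sin(a)],[np.sin(a),np.cos(a)]])
    L=[[(15,-12),(-14.5,-12),(-14.5,gap-12),(15,gap-12)],[(-40,.5),(-40,15.5),(-22,15.5),(-22,.5),(-40,.5)]]
    h=np.radians(157.5);d=np.array([np.cos(h),np.sin(h)]);n=np.array([-d[1],d[0]])
    L+=[[d*50+n*11.75,d*190+n*11.75,d*190-n*11.75,d*50-n*11.75]]
    return [np.array(l)@M.T+[x,y] for l in L]
E
python3 - <<'E'
from h import *
d=np.load('w1.npz');c=dict(img=d['img'],mtx=d['mtx'],world_to_cam=d['T'])
ortho(c,32,445,575,-130,60,4.2,'pics/o1.png',[hexa(486,27,0)]+wr(523,-58,124))
E
```

```text
(no output)
```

View pics/o1.png

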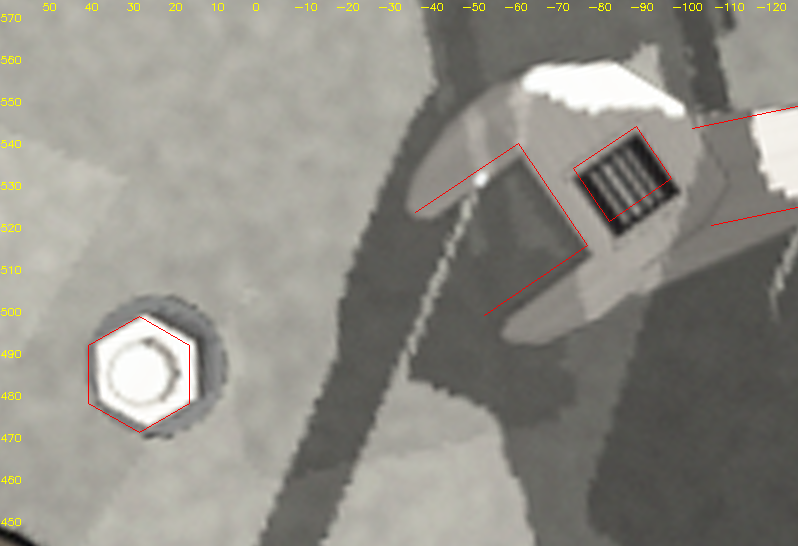

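The plan view shows the nut's white hexagon centred near pixel (145,370), about (487, 25.5) mm, turned a few degrees. The wrench outline fits to within about 2 mm at 124°. I'll refine both by contour.

```bash
python3 - <<'E'
from h import *
d=np.load('w1.npz');c=dict(img=d['img'],mtx=d['mtx'],world_to_cam=d['T'])
ortho(c,32,445,575,-130,60,8,'pics/t.png');im=cv2.imread('pics/t.png',0)
sub=im[400:1040,60:520]
for th in (215,235):
    n,l,st,ce=cv2.connectedComponentsWithStats((sub>th).astype('u1'));k=1+st[1:,4].argmax()
    m=(l==k).astype('u1');ct=max(cv2.findContours(m,0,1)[0],key=len);h=cv2.convexHull(ct)[:,0].astype(float)
    poly=cv2.approxPolyN(h.astype(int).reshape(-1,1,2),6)[0] if hasattr(cv2,'approxPolyN') else cv2.approxPolyDP(h.astype(int).reshape(-1,1,2),8,True)[:,0]
    P=np.c_[575-(poly[:,1]+400)/8,60-(poly[:,0]+60)/8]
    e=np.roll(P,-1,0)-P; print(th,cv2.contourArea(ct)/64,P.round(1).tolist(),P.mean(0),(np.degrees(np.arctan2(e[:,1],e[:,0]))%60).round(1),np.hypot(*e.T).round(1))
# dark worm
sub=im[200:520,1000:1300]
n,l,st,ce=cv2.connectedComponentsWithStats((cv2.GaussianBlur(sub,(0,0),6)<75).astype('u1'))
for k in range(1,n):
    if st[k,4]>3000:
        ct=max(cv2.findContours((l==k).astype('u1'),0,1)[0],key=len);(a,b),wh,an=cv2.minAreaRect(ct)
        print('dark',575-(b+200)/8,60-(a+1000)/8,np.array(wh)/8,an)
E
```

```text
215 438.5546875 [[493.6, 14.0], [480.2, 13.5], [473.8, 25.0], [480.0, 36.5], [493.1, 36.8], [500.0, 25.6]] [486.79166667  25.22916667] [ 2.1 59.5  1.5  1.1  1.7  1.3] [13.4 13.2 13.1 13.1 13.1 13.3]
235 417.1171875 [[493.4, 14.1], [480.4, 13.8], [474.0, 25.1], [480.1, 36.1], [492.9, 36.6], [499.8, 25.6]] [486.75        25.22916667] [ 1.7 59.3  0.9  2.2  2.   1. ] [13.  13.  12.6 12.8 13.  13.1]
dark 534.960991859436 -94.74354934692383 [16.52440071  6.17918396] 62.37403869628906
dark 526.5542011260986 -83.5224552154541 [16.69935036  6.06119251] 43.00212478637695
```

```bash
python3 -c "
from h import *
go([546.5,-182,80],101.3);go([546.5,-182,41],101.3)"
```

```text
t 2.45 pos [ 529.3 -104.   229.6] yawx 101.35 z [-0.e+00 -1.e-04 -1.e+00] F [-0.4 -0.4 -0.1] w 0.0871 q6 -0.6
 [-79.9   1.6 149.6] [-0.    0.01  0.05]
t 2.45 pos [ 529.3 -104.   229.6] yawx 101.35 z [-0.e+00 -1.e-04 -1.e+00] F [-0.4 -0.4 -0.1] w 0.0871 q6 -0.6
 [-79.9   1.6 188.6] [-0.    0.01  0.05]
```

{"api": "move_arm", "payload": {
  "series": "-80 2 140 0 0 0;-80 2 140 0 0 0;-80 2 140 0 0 0;-80 2 140 0 0 0;-80 2 140 0 0 0;-80 2 150 0 0 0;-80 2 160 0 0 0;-80 2 165 0 0 0"
}}

```text
time: 3.12
position: [0.5475, -0.1802, 0.0648]
tool_rot: [0.633, 0.774, 0.0, 0.0]
ft_force: [-0.3, 0.0, 0.4]
grip_width: 0.0868
grip_force: 0.0
```

{"api": "move_arm", "payload": {
  "series": "0 0 8 0 0 0;0 0 15 0 0 0;0 0 20 0 0 0;0 0 23.5 0 0 0;0 0 23.5 0 0 0;0 0 23.5 0 0 0;0 0 23.5 0 0 0"
}}

```text
time: 3.7
position: [0.5479, -0.1807, 0.0413]
tool_rot: [0.633, 0.774, 0.0, 0.0]
ft_force: [-0.7, -0.0, 0.1]
grip_width: 0.0874
grip_force: 0.0
```

```bash
python3 - <<'E'
from h import *
state()
p=robot.camera('wrist')
ortho(p,28,500,600,-240,-80,5,'pics/o2.png',wr(521,-59.3,123.8))
for t in ['handle','wrench','nut']:
    print(t,[(x['p'],[round(v,4) for v in x['xyz']]) for x in robot.tip_of(p,t)[:2]])
E
```

```text
t 3.7 pos [ 547.9 -180.7   41.3] yawx 101.49 z [ 6.e-04 -3.e-04 -1.e+00] F [-0.7 -0.   0.1] w 0.0874 q6 -0.71
handle [(0.73, [0.5488, -0.1822, 0.0234])]
wrench []
nut []
```

{"api": "move_arm", "payload": {
  "series": "0 0 0 0 0 0;0 0 0 0 0 0;0 0 0 0 0 0;0 0 0 0 0 0;0 0 0 0 0 0;0 0 0 0 0 0;0 0 0 0 0 0;0 0 0 0 0 0",
  "jaw": 0.1,
  "newtons": 30
}}

```text
time: 4.57
position: [0.5476, -0.1806, 0.041]
tool_rot: [0.633, 0.774, -0.0, -0.0]
ft_force: [0.9, -0.5, 0.6]
grip_width: 0.0413
grip_force: 0.0
```

```bash
python3 - <<'E'
from h import *
state()
p=robot.camera('wrist')
cv2.imwrite('pics/w3.png',p['img'][:,:,::-1])
ortho(p,32,445,575,-130,60,4.2,'pics/o3.png',[hexa(486.8,25.2,1.3)]+wr(521,-59.3,123.8))
for t in ['handle','wrench','nut','worm_top']:
    print(t,[(x['p'],[round(v,4) for v in x['xyz']]) for x in robot.tip_of(p,t)[:2]])
E
```

```text
t 4.57 pos [ 547.6 -180.6   41. ] yawx 101.49 z [-0.  0. -1.] F [ 0.9 -0.5  0.6] w 0.0413 q6 -0.71
handle [(0.78, [0.5469, -0.18, 0.0232])]
wrench []
nut []
worm_top [(0.69, [0.5297, -0.0875, 0.0358])]
```

View pics/o3.png

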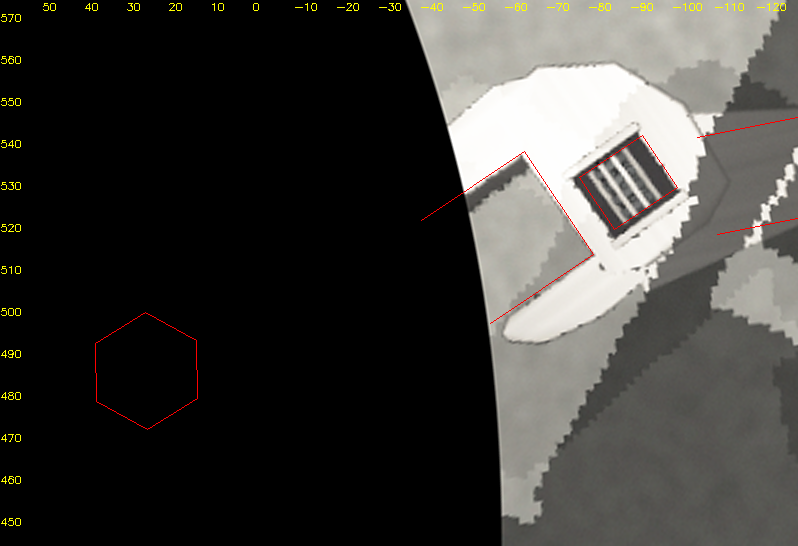

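The close view confirms the wrench model at (521, -59.3) mm and 123.8° to about 1 mm: the mouth's bottom edge and the worm window lie on the red lines. The fingers are still closing.

{"api": "move_arm", "payload": {
  "series": "0 0 0 0 0 0;0 0 0 0 0 0;0 0 0 0 0 0;0 0 0 0 0 0;0 0 0 0 0 0;0 0 0 0 0 0;0 0 0 0 0 0;0 0 0 0 0 0"
}}

```text
time: 5.48
position: [0.5477, -0.1807, 0.041]
tool_rot: [0.633, 0.774, 0.0, 0.0]
ft_force: [0.1, 0.1, -0.2]
grip_width: 0.0231
grip_force: 29.9
```

```bash
python3 - <<'E'
from h import *
state()
p=robot.camera('wrist')
ortho(p,32,480,575,-130,-30,6,'pics/o4.png',wr(521,-59.3,123.8))
E
```

```text
t 5.48 pos [ 547.7 -180.7   41. ] yawx 101.49 z [ 1.e-04 -1.e-04 -1.e+00] F [ 0.1  0.1 -0.2] w 0.0231 q6 -0.71
```

View pics/o4.png

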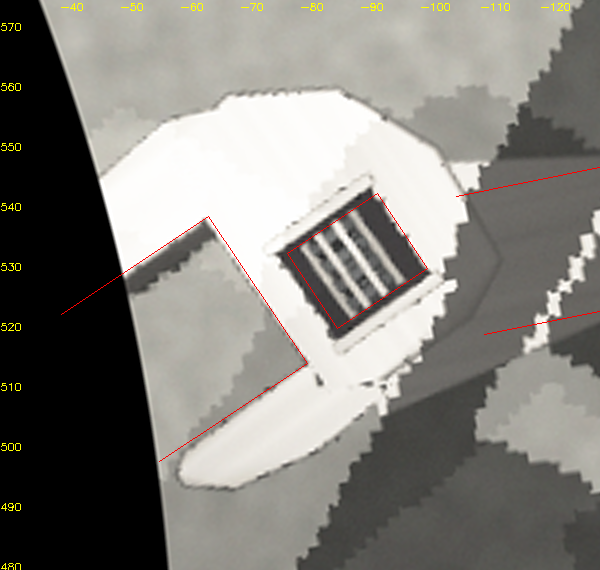

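The grip closed on the handle (23.1 mm wide, 29.9 N) and the wrench did not move. Next I'll go to the pre-approach pose, with the nut 45 mm ahead of the wrench's origin.

```bash
python3 -c "
from h import *
go([532.1,-134.8,41.2],98.8)"
```

```text
t 5.53 pos [ 547.6 -180.7   41. ] yawx 101.49 z [ 1.e-04 -0.e+00 -1.e+00] F [ 0.4 -0.4 -0.4] w 0.0232 q6 -0.71
 [48.  -6.1 -0.2] [0.   0.   2.69]
```

{"api": "move_arm", "payload": {
  "series": "10 -1 0 0 0 0.7;20 -2.5 0 0 0 1.4;30 -4 0 0 0 2;40 -5 0 0 0 2.4;48 -6 0 0 0 2.7;48 -6 0 0 0 2.7;48 -6 0 0 0 2.7;48 -6 0 0 0 2.7"
}}

```text
time: 6.2
position: [0.531, -0.1331, 0.041]
tool_rot: [0.651, 0.759, -0.0, -0.002]
ft_force: [-0.4, 4.6, 2.3]
grip_width: 0.0232
grip_force: 29.9
```

```bash
python3 - <<'E'
from h import *
P,_=state();P=P*1e3
p=robot.camera('wrist');W=(P[0]-20,P[1]+122.4)
for t in ['nut','worm_top','wrench','handle']:
    print(t,[(x['p'],[round(v,4) for v in x['xyz']]) for x in robot.tip_of(p,t)[:2]])
ortho(p,32,445,545,-95,45,5,'pics/o5.png',[hexa(487.4,25.3,1.3)]+wr(*W,121.3))
s=robot.camera('scene')
for t in ['nut','worm_top','wrench']:
    print(t,[(x['p'],[round(v,4) for v in x['xyz']]) for x in robot.tip_of(s,t)[:2]])
E
```

```text
t 6.2 pos [ 531.  -133.1   41. ] yawx 98.8 z [-0.0029  0.0024 -1.    ] F [-0.4  4.6  2.3] w 0.0232 q6 -0.61
nut []
worm_top []
wrench []
handle [(0.89, [0.5297, -0.1339, 0.0251])]
nut [(0.55, [0.4852, 0.0266, 0.0259])]
worm_top [(0.5, [0.5247, -0.0437, 0.0347]), (0.4, [0.4126, 0.0718, 0.0161])]
wrench [(0.47, [0.5083, -0.0137, 0.019])]
```

View pics/o5.png

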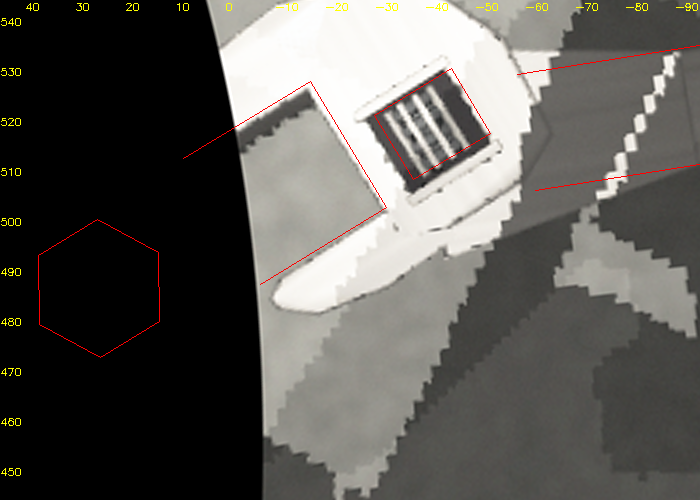

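{"api": "move_arm", "payload": {
  "series": "1 1.5 0 0 0 0;7 -1 0 0 0 0;13 -3.5 0 0 0 0;19 -6 0 0 0 0;25 -8.5 0 0 0 0;31 -11 0 0 0 0;36 -13 0 0 0 0;36 -13 0 0 0 0"
}}

```text
time: 7.32
position: [0.5127, -0.0996, 0.041]
tool_rot: [0.651, 0.759, -0.0, -0.001]
ft_force: [-0.2, 2.7, -0.6]
grip_width: 0.0232
grip_force: 29.9
```

{"api": "move_arm", "payload": {
  "series": "0 0 0 0 0 0;1 -0.4 0 0 0 0;2 -0.8 0 0 0 0;3 -1.2 0 0 0 0;3 -1.2 0 0 0 0;3 -1.2 0 0 0 0"
}}

```text
time: 7.82
position: [0.5126, -0.0989, 0.041]
tool_rot: [0.651, 0.759, 0.0, 0.0]
ft_force: [0.7, -1.0, -2.6]
grip_width: 0.023
grip_force: 29.9
```

```bash
python3 - <<'E'
from h import *
state()
s=robot.camera('scene');cv2.imwrite('pics/s6.png',s['img'][:,:,::-1])
for c in (s,robot.camera('top')):
  for t in ['nut','worm_top','wrench','handle']:
    print(t,[(x['p'],[round(v,4) for v in x['xyz']]) for x in robot.tip_of(c,t)[:2]])
E
```

```text
t 7.82 pos [512.6 -98.9  41. ] yawx 98.78 z [ 8.e-04 -5.e-04 -1.e+00] F [ 0.7 -1.  -2.6] w 0.023 q6 -0.56
nut [(0.43, [0.4867, 0.0227, 0.0264])]
worm_top [(0.52, [0.4154, 0.072, 0.0185]), (0.5, [0.5049, -0.006, 0.035])]
wrench [(0.85, [0.492, 0.0207, 0.0216])]
handle [(0.83, [0.5112, -0.1024, 0.0225])]
nut []
worm_top []
wrench []
handle []
```

{"api": "move_arm", "payload": {
  "series": "0.5 -1.5 0 0 0 0;1 -2 0 0 0 0;2 -2.5 0 0 0 0;3 -3 0 0 0 0;3.5 -3.2 0 0 0 0;3.5 -3.2 0 0 0 0;3.5 -3.2 0 0 0 0;3.5 -3.2 0 0 0 0"
}}

```text
time: 8.98
position: [0.5087, -0.0958, 0.041]
tool_rot: [0.651, 0.759, -0.0, 0.0]
ft_force: [0.9, -4.3, -3.1]
grip_width: 0.0232
grip_force: 29.9
```

{"api": "move_arm", "payload": {
  "series": "0.5 -0.2 0 0 0 0;1 -0.4 0 0 0 0;1.5 -0.6 0 0 0 0;2 -0.8 0 0 0 0;2 -0.8 0 0 0 0;2 -0.8 0 0 0 0"
}}

```text
time: 9.48
position: [0.509, -0.0955, 0.0414]
tool_rot: [0.65, 0.76, -0.0, 0.002]
ft_force: [2.0, -8.8, -3.0]
grip_width: 0.023
grip_force: 29.9
```

```bash
python3 - <<'E'
from h import *
state()
s=robot.camera('scene');im=s['img'][:,:,::-1]
K=s['mtx'];q=s['world_to_cam']@np.array([.49,.02,.03,1]);u,v=(K@(q[:3]/q[2]))[:2].astype(int);print(u,v,q[2],K[0,0])
cv2.imwrite('pics/s7.png',cv2.resize(im[max(v-60,0):v+60,max(u-80,0):u+80],(800,600),interpolation=cv2.INTER_CUBIC))
E
```

```text
t 9.48 pos [509.  -95.5  41.4] yawx 98.86 z [ 0.0036 -0.0032 -1.    ] F [ 2.  -8.8 -3. ] w 0.023 q6 -0.55
264 207 1.0741552407759272 374.1291640078295
```

View pics/s7.png

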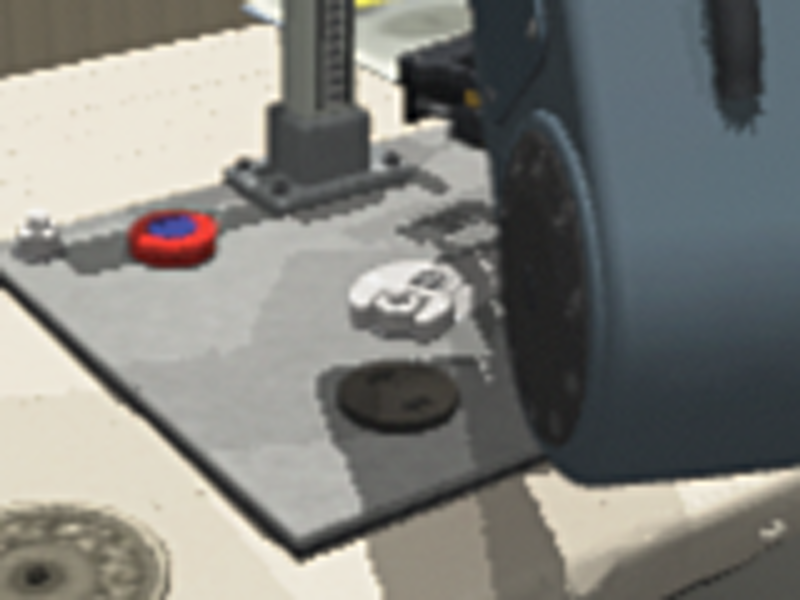

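The scene crop shows the wrench head at (405,300) round the nut, with the stud inside the mouth. The wrist force of about 9 N says it is home. I'll ease off, release, rise and look.

{"api": "move_arm", "payload": {
  "series": "-0.7 0.3 0 0 0 0;-1.3 0.5 0 0 0 0;-1.3 0.5 0 0 0 0;-1.3 0.5 0 0 0 0"
}}

```text
time: 9.87
position: [0.5088, -0.0957, 0.0411]
tool_rot: [0.651, 0.759, -0.0, 0.001]
ft_force: [0.1, -5.6, -2.8]
grip_width: 0.023
grip_force: 29.9
```

{"api": "move_arm", "payload": {
  "series": "0 0 0 0 0 0;0 0 0 0 0 0;0 0 0 0 0 0;0 0 0 0 0 0;0 0 -40 0 0 0;0 0 -80 0 0 0;0 0 -100 0 0 0;0 0 -100 0 0 0",
  "jaw": 0.45
}}

```text
time: 10.53
position: [0.5105, -0.0953, 0.1451]
tool_rot: [0.651, 0.759, 0.001, 0.004]
ft_force: [0.3, -0.7, -0.1]
grip_width: 0.0391
grip_force: 0.0
```

```bash
python3 - <<'E'
from h import *
go([500,-40,160],121)
E
```

```text
t 10.53 pos [510.5 -95.3 145.1] yawx 98.82 z [ 0.0076 -0.0029 -1.    ] F [ 0.3 -0.7 -0.1] w 0.0391 q6 -0.55
 [ 56.2  -1.8 -15.2] [  0.36   0.31 -22.18]
```

{"api": "move_arm", "payload": {
  "series": "56 -2 -20 0 0 -22;56 -2 -20 0 0 -22;56 -2 -20 0 0 -22;56 -2 -20 0 0 -22;56 -2 -20 0 0 -22;56 -2 -20 0 0 -22;56 -2 -20 0 0 -22;56 -2 -20 0 0 -22",
  "jaw": 0,
  "newtons": 30
}}

```text
time: 11.2
position: [0.4975, -0.0402, 0.1606]
tool_rot: [0.495, 0.869, -0.0, -0.0]
ft_force: [0.4, 0.6, 0.3]
grip_width: 0.0013
grip_force: 0.0
```

```bash
python3 - <<'E'
from h import *
state()
p=robot.camera('wrist');np.savez('w8.npz',mtx=p['mtx'],T=p['world_to_cam'],img=p['img'])
ortho(p,32,445,545,-85,55,5.5,'pics/o8.png',[hexa(486.8,25.2,1.3)]+wr(487,25.2,121.3,28))
for t in ['nut','worm_top','wrench','handle']:
    print(t,[(x['p'],[round(v,4) for v in x['xyz']]) for x in robot.tip_of(p,t)[:2]])
E
```

```text
t 11.2 pos [497.5 -40.2 160.6] yawx 120.67 z [-7.e-04  3.e-04 -1.e+00] F [0.4 0.6 0.3] w 0.0013 q6 -0.84
nut [(0.74, [0.4856, 0.0261, 0.0253]), (0.67, [0.4929, -0.0047, 0.0343])]
worm_top [(0.56, [0.4945, -0.0041, 0.0355])]
wrench [(0.78, [0.4907, 0.0258, 0.0192])]
handle [(0.28, [0.4128, 0.0705, 0.012])]
```

View pics/o8.png

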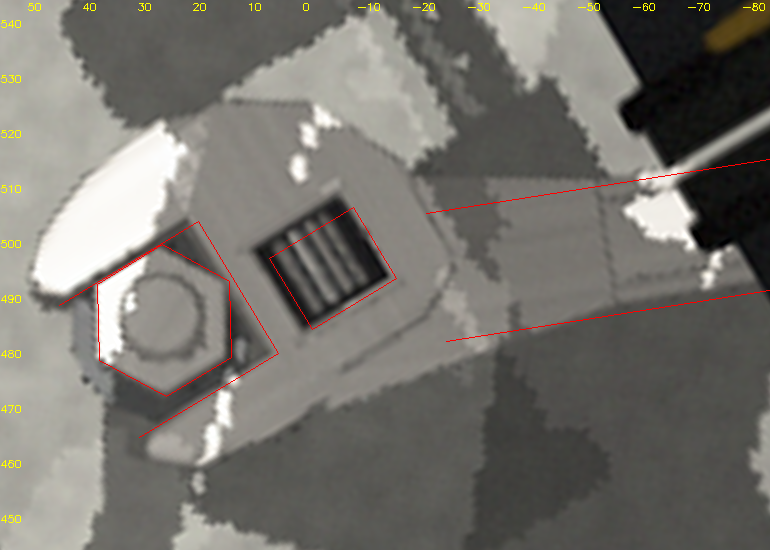

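The plan view shows the hexagon inside the mouth with its upper-left flat on the fixed jaw and a gap at the moving jaw (bottom). The worm is centred at pixel (322,265), about (496.5, -4) mm. Next I'll hover above the worm's rear side.

```bash
python3 - <<'E'
from h import *
go([500.5,-11,60],121.3)
E
```

```text
t 11.45 pos [497.6 -40.  160.9] yawx 120.75 z [-1.e-04  1.e-04 -1.e+00] F [ 0.3 -0.8 -0. ] w 0.0003 q6 -0.84
 [ 23.4  17.3 100.9] [-0.01 -0.01 -0.55]
```

{"api": "move_arm", "payload": {
  "series": "23.5 17.5 40 0 0 -0.5;23.5 17.5 75 0 0 -0.5;23.5 17.5 90 0 0 -0.5;23.5 17.5 98 0 0 -0.5;23.5 17.5 101 0 0 -0.5;23.5 17.5 101 0 0 -0.5;23.5 17.5 101 0 0 -0.5;23.5 17.5 101 0 0 -0.5"
}}

```text
time: 12.12
position: [0.5016, -0.0111, 0.0613]
tool_rot: [0.49, 0.871, 0.0, 0.001]
ft_force: [-0.4, 0.7, -0.1]
grip_width: 0.0
grip_force: 0.0
```

{"api": "move_arm", "payload": {
  "series": "0 0 0.7 0 0 0;0 0 1.4 0 0 0;0 0 2 0 0 0;0 0 2.5 0 0 0;0 0 3 0 0 0;0 0 3.5 0 0 0;0 0 3.5 0 0 0;0 0 3.5 0 0 0"
}}

```text
time: 12.78
position: [0.5006, -0.0106, 0.0568]
tool_rot: [0.49, 0.872, 0.0, 0.0]
ft_force: [-0.3, -0.4, 3.9]
grip_width: 0.0005
grip_force: 2.0
```

```bash
python3 - <<'E'
from h import *
state()
E
```

```text
t 12.78 pos [500.6 -10.6  56.8] yawx 121.29 z [ 2.e-04 -1.e-04 -1.e+00] F [-0.3 -0.4  3.9] w 0.0005 q6 -0.79
```

{"api": "move_arm", "payload": {
  "series": "0 0 0.3 0 0 0;0 0 0.6 0 0 0;0 0 0.6 0 0 0;0 0 0.6 0 0 0"
}}

```text
time: 13.12
position: [0.5006, -0.0106, 0.0566]
tool_rot: [0.49, 0.872, 0.0, 0.0]
ft_force: [-0.2, -0.1, 7.8]
grip_width: 0.0002
grip_force: 4.3
```

{"api": "move_arm", "payload": {
  "series": "0 0 0.2 0 0 0;0 0 0.4 0 0 0;0 0 0.4 0 0 0;0 0 0.4 0 0 0"
}}

```text
time: 13.45
position: [0.5006, -0.0106, 0.0565]
tool_rot: [0.49, 0.872, 0.0, 0.0]
ft_force: [-2.4, 0.2, 11.1]
grip_width: 0.0005
grip_force: 5.7
```

{"api": "move_arm", "payload": {
  "series": "0 0 0.3 0 0 0;0.5 0 0.5 0 0 0;2 0 0.5 0 0 0;4 0 0.5 0 0 0;6 0 0.5 0 0 0;8 0 0.5 0 0 0;8 0 0.5 0 0 0"
}}

```text
time: 14.03
position: [0.4976, -0.0055, 0.0565]
tool_rot: [0.489, 0.872, -0.001, 0.002]
ft_force: [-3.7, -7.0, 13.2]
grip_width: 0.0
grip_force: 6.6
```

{"api": "move_arm", "payload": {
  "series": "2 0 0 0 0 0;4 0 0 0 0 0;6 0 0 0 0 0;8 0 0 0 0 0;8 0 0 0 0 0;8 0 0 0 0 0"
}}

```text
time: 14.53
position: [0.4933, 0.0013, 0.0564]
tool_rot: [0.49, 0.872, -0.001, 0.002]
ft_force: [-3.1, -7.1, 13.2]
grip_width: 0.0005
grip_force: 6.8
```

```bash
python3 - <<'E'
from h import *
state()
E
```

```text
t 14.53 pos [493.3   1.3  56.4] yawx 121.37 z [ 0.0029 -0.0028 -1.    ] F [-3.1 -7.1 13.2] w 0.0005 q6 -0.77
```

{"api": "move_arm", "payload": {
  "series": "0 0 -6 0 0 0;-8 0 -6 0 0 0;-16 0 -6 0 0 0;-16 0 -3.5 0 0 0;-16 0 -2 0 0 0;-16 0 -1.2 0 0 0;-16 0 -0.5 0 0 0;-16 0 0.2 0 0 0"
}}

```text
time: 15.2
position: [0.5015, -0.0113, 0.0562]
tool_rot: [0.49, 0.872, -0.0, 0.001]
ft_force: [-1.9, -2.6, 23.0]
grip_width: 0.0003
grip_force: 11.5
```

{"api": "move_arm", "payload": {
  "series": "0 0 0 0 0 0;2.5 0 0 0 0 0;5 0 0 0 0 0;8 0 0 0 0 0;11 0 0 0 0 0;14 0 0 0 0 0;16 0 0 0 0 0;16 0 0 0 0 0"
}}

```text
time: 15.87
position: [0.4935, 0.0016, 0.0564]
tool_rot: [0.489, 0.872, -0.0, 0.002]
ft_force: [-2.6, -6.2, 16.5]
grip_width: 0.0004
grip_force: 8.3
```

```bash
python3 - <<'E'
from h import *
state()
E
```

```text
t 15.87 pos [493.5   1.6  56.4] yawx 121.39 z [ 0.0037 -0.0029 -1.    ] F [-2.6 -6.2 16.5] w 0.0004 q6 -0.77
```

{"api": "move_arm", "payload": {
  "series": "0 0 -6 0 0 0;-9 0 -6 0 0 0;-16.5 0 -5 0 0 0;-16.5 0 -2.5 0 0 0;-16.5 0 -1.6 0 0 0;-16.5 0 -1 0 0 0;-16.5 0 -0.5 0 0 0;-16.5 0 -0.2 0 0 0"
}}

```text
time: 16.53
position: [0.5026, -0.0122, 0.0561]
tool_rot: [0.49, 0.872, 0.0, 0.002]
ft_force: [-0.6, -4.3, 16.0]
grip_width: 0.0003
grip_force: 8.4
```

{"api": "move_arm", "payload": {
  "series": "0 0 0.2 0 0 0;2.5 0 0.2 0 0 0;5 0 0.2 0 0 0;8 0 0.2 0 0 0;11 0 0.2 0 0 0;14 0 0.2 0 0 0;16.5 0 0.2 0 0 0;16.5 0 0.2 0 0 0"
}}

```text
time: 17.2
position: [0.4941, 0.0014, 0.0563]
tool_rot: [0.49, 0.872, -0.0, 0.003]
ft_force: [-1.4, -5.8, 17.7]
grip_width: 0.0002
grip_force: 8.7
```

{"api": "move_arm", "payload": {
  "series": "0 0 -6 0 0 0;-9 0 -6 0 0 0;-16.5 0 -5 0 0 0;-16.5 0 -2.5 0 0 0;-16.5 0 -1.6 0 0 0;-16.5 0 -1 0 0 0;-16.5 0 -0.5 0 0 0;-16.5 0 -0.2 0 0 0"
}}

```text
time: 17.87
position: [0.5026, -0.0123, 0.0561]
tool_rot: [0.49, 0.872, 0.0, 0.002]
ft_force: [-0.5, -3.9, 18.2]
grip_width: 0.0004
grip_force: 8.6
```

{"api": "move_arm", "payload": {
  "series": "0 0 0.2 0 0 0;2.5 0 0.2 0 0 0;5 0 0.2 0 0 0;8 0 0.2 0 0 0;11 0 0.2 0 0 0;14 0 0.2 0 0 0;16.5 0 0.2 0 0 0;16.5 0 0.2 0 0 0"
}}

```text
time: 18.53
position: [0.4937, 0.001, 0.0563]
tool_rot: [0.489, 0.872, -0.001, 0.002]
ft_force: [-2.3, -8.0, 18.4]
grip_width: 0.0003
grip_force: 9.2
```

```bash
python3 - <<'E'
from h import *
state()
E
```

```text
t 18.53 pos [493.7   1.   56.3] yawx 121.4 z [ 0.0038 -0.0034 -1.    ] F [-2.3 -8.  18.4] w 0.0003 q6 -0.77
```

{"api": "move_arm", "payload": {
  "series": "0 0 -6 0 0 0;-9 0 -6 0 0 0;-16.5 0 -5 0 0 0;-16.5 0 -2.5 0 0 0;-16.5 0 -1.6 0 0 0;-16.5 0 -1 0 0 0;-16.5 0 -0.6 0 0 0;-16.5 0 -0.4 0 0 0"
}}

```text
time: 19.2
position: [0.5027, -0.0123, 0.0562]
tool_rot: [0.49, 0.872, 0.0, 0.002]
ft_force: [-0.2, -4.3, 15.6]
grip_width: 0.0002
grip_force: 7.5
```

{"api": "move_arm", "payload": {
  "series": "0 0 0.2 0 0 0;2.5 0 0.2 0 0 0;5 0 0.2 0 0 0;8 0 0.2 0 0 0;11 0 0.2 0 0 0;14 0 0.2 0 0 0;16.5 0 0.2 0 0 0;16.5 0 0.2 0 0 0"
}}

```text
time: 19.87
position: [0.4945, 0.0004, 0.0564]
tool_rot: [0.489, 0.872, -0.001, 0.003]
ft_force: [-1.8, -10.4, 15.5]
grip_width: 0.0005
grip_force: 8.0
```

{"api": "move_arm", "payload": {
  "series": "0 0 -6 0 0 0;-9 0 -6 0 0 0;-16.5 0 -5 0 0 0;-16.5 0 -2.5 0 0 0;-16.5 0 -1.6 0 0 0;-16.5 0 -1 0 0 0;-16.5 0 -0.5 0 0 0;-16.5 0 -0.2 0 0 0"
}}

```text
time: 20.53
position: [0.5025, -0.0122, 0.0562]
tool_rot: [0.49, 0.872, 0.0, 0.002]
ft_force: [-0.6, -3.6, 16.6]
grip_width: 0.0004
grip_force: 7.9
```

{"api": "move_arm", "payload": {
  "series": "0 0 0.2 0 0 0;2.5 0 0.2 0 0 0;5 0 0.2 0 0 0;8 0 0.2 0 0 0;11 0 0.2 0 0 0;14 0 0.2 0 0 0;16.5 0 0.2 0 0 0;16.5 0 0.2 0 0 0"
}}

```text
time: 21.2
position: [0.497, 0.0002, 0.0565]
tool_rot: [0.489, 0.872, 0.0, 0.006]
ft_force: [1.4, -10.1, 12.0]
grip_width: 0.0006
grip_force: 5.9
```

{"api": "move_arm", "payload": {
  "series": "0 0 -6 0 0 0;-10 0 -40 0 0 0;-30 0 -80 0 0 0;-40 0 -100 0 0 0;-40 0 -100 0 0 0;-40 0 -100 0 0 0"
}}

```text
time: 21.7
position: [0.5134, -0.0313, 0.1556]
tool_rot: [0.491, 0.871, 0.0, 0.001]
ft_force: [-1.3, 0.4, -0.3]
grip_width: 0.0006
grip_force: 0.0
```

```bash
python3 - <<'E'
from h import *
state()
p=robot.camera('wrist');np.savez('w9.npz',mtx=p['mtx'],T=p['world_to_cam'],img=p['img'])
ortho(p,32,445,545,-85,55,5.5,'pics/o9.png',[hexa(486.8,25.2,1.3)]+wr(487,25.2,121.3,24))
E
```

```text
t 21.7 pos [513.4 -31.3 155.6] yawx 121.24 z [ 0.0014  0.     -1.    ] F [-1.3  0.4 -0.3] w 0.0006 q6 -0.82
```

View pics/o9.png

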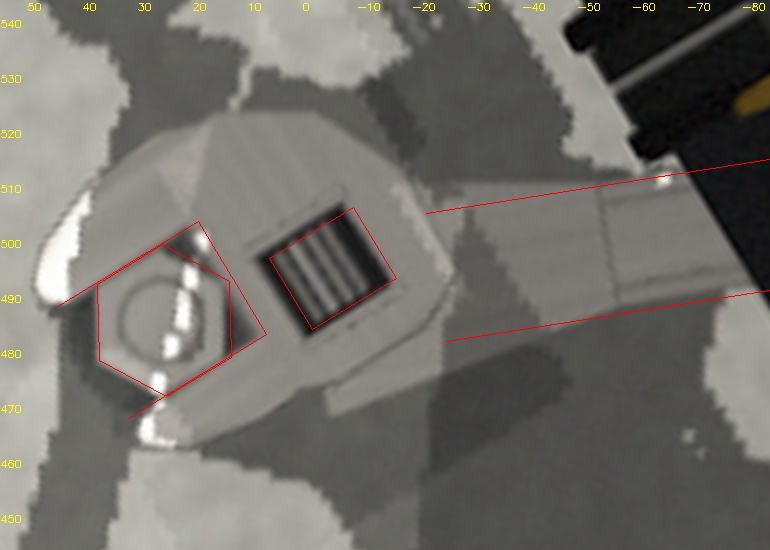

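The jaws now lie on both flats: the lower jaw's edge sits on the 24 mm line and touches the hexagon, and on the last stroke the fingertip stalled and slipped. I'll straddle the handle loosely and push it clockwise, which also seats the wrench on the nut.

```bash
python3 - <<'E'
from h import *
go([506.5,-98.3,80],98.8)
E
```

```text
t 21.75 pos [511.9 -30.6 154.4] yawx 121.27 z [-0.0022  0.001  -1.    ] F [-0.2  0.  -0.5] w 0.0004 q6 -0.82
 [-55.2 -39.6  74.3] [-0.1  -0.1  22.47]
```

{"api": "move_arm", "payload": {
  "series": "-55 -39.5 0 0 0 22.5;-55 -39.5 0 0 0 22.5;-55 -39.5 20 0 0 22.5;-55 -39.5 40 0 0 22.5;-55 -39.5 60 0 0 22.5;-55 -39.5 74 0 0 22.5;-55 -39.5 74 0 0 22.5;-55 -39.5 74 0 0 22.5",
  "jaw": 0.45
}}

```text
time: 22.42
position: [0.5055, -0.0972, 0.0789]
tool_rot: [0.651, 0.759, -0.001, -0.003]
ft_force: [-0.8, -0.1, 0.4]
grip_width: 0.0377
grip_force: 0.0
```

```bash
python3 - <<'E'
from h import *
go([506.5,-98.3,41],98.8)
p=robot.camera('wrist')
ortho(p,28,470,550,-160,-50,5.5,'pics/o10.png',wr(487,25.2,121.3,24))
print([(x['p'],[round(v,4) for v in x['xyz']]) for x in robot.tip_of(p,'handle')[:2]])
E
```

```text
t 22.42 pos [505.5 -97.2  78.9] yawx 98.82 z [-0.0062  0.0029 -1.    ] F [-0.8 -0.1  0.4] w 0.0377 q6 -0.56
 [-1.4  1.  37.8] [-0.33 -0.22  0.02]
[(0.95, [0.5073, -0.0958, 0.0253])]
```

{"api": "move_arm", "payload": {
  "series": "-0.5 1 15 0 0 0;-0.5 1 28 0 0 0;-0.5 1 35 0 0 0;-0.5 1 38 0 0 0;-0.5 1 38 0 0 0;-0.5 1 38 0 0 0"
}}

```text
time: 23.02
position: [0.5092, -0.099, 0.0435]
tool_rot: [0.651, 0.759, 0.0, 0.0]
ft_force: [-1.4, -0.2, -0.3]
grip_width: 0.0395
grip_force: 0.0
```

{"api": "move_arm", "payload": {
  "series": "0 -2.2 0 0 0 1;0.1 -4.4 0 0 0 2;0.2 -6.5 0 0 0 3;0.3 -8.7 0 0 0 4;0.5 -10.9 0 0 0 5;0.7 -13.1 0 0 0 6;0.7 -13.1 0 0 0 6;0.7 -13.1 0 0 0 6"
}}

```text
time: 23.68
position: [0.4968, -0.1004, 0.0434]
tool_rot: [0.69, 0.724, 0.001, 0.001]
ft_force: [3.4, 3.2, 1.9]
grip_width: 0.039
grip_force: 1.9
```

```bash
python3 - <<'E'
from h import *
P,r=state()
o=robot.get_obs();print(r.inv().apply(o['ft_force']).round(1))
v=P[:2]*1e3-[486.8,25.2];print(np.hypot(*v),np.degrees(np.arctan2(v[1],v[0])))
E
```

```text
t 23.68 pos [ 496.8 -100.4   43.4] yawx 92.77 z [ 2.4e-03 -5.0e-04 -1.0e+00] F [3.4 3.2 1.9] w 0.039 q6 -0.47
[ 3.   3.5 -1.9]
125.96415739073747 -85.4359114751286
```

{"api": "move_arm", "payload": {
  "series": "0.1 -3.3 0 0 0 -2;0.2 -6.5 0 0 0 -2;0.5 -9.8 0 0 0 -0.5;0.7 -13.1 0 0 0 1;1.2 -17.4 0 0 0 3;1.9 -21.7 0 0 0 5;2.3 -23.8 0 0 0 6;2.3 -23.8 0 0 0 6"
}}

```text
time: 24.35
position: [0.4732, -0.1007, 0.0434]
tool_rot: [0.727, 0.686, 0.0, 0.002]
ft_force: [3.6, -2.3, 0.9]
grip_width: 0.0393
grip_force: 1.9
```

```bash
cat >> h.py <<'E'
def turn():
    P,r=state();o=robot.get_obs();F=r.inv().apply(o['ft_force'])
    v=P[:2]*1e3-[486.8,25.2];R0=np.hypot(*v);a=np.degrees(np.arctan2(v[1],v[0]))
    off=o['grip_width']*1e3/2-11.75
    print('F tool',F.round(1),'r',R0.round(1),'tcp',a.round(2),'handle',(a+np.degrees(off/R0)).round(2))
E
python3 -c "
from h import *
turn()"
```

```text
t 24.35 pos [ 473.2 -100.7   43.4] yawx 86.69 z [ 0.0035 -0.0024 -1.    ] F [ 3.6 -2.3  0.9] w 0.0393 q6 -0.38
F tool [-2.1  3.8 -0.9] r 126.6 tcp -96.15 handle -92.58
```

{"api": "move_arm", "payload": {
  "series": "0.1 -3.3 0 0 0 1.5;0.2 -6.5 0 0 0 3;0.5 -9.8 0 0 0 4.5;0.7 -13.1 0 0 0 6;1.2 -17.4 0 0 0 8;1.9 -21.7 0 0 0 10;3 -27 0 0 0 12.5;3 -27 0 0 0 12.5"
}}

```text
time: 25.02
position: [0.4454, -0.0948, 0.0433]
tool_rot: [0.798, 0.603, 0.0, 0.001]
ft_force: [4.0, 0.4, 2.9]
grip_width: 0.0396
grip_force: 1.7
```

```bash
python3 -c "
from h import *
turn()"
```

```text
t 25.02 pos [445.4 -94.8  43.3] yawx 74.2 z [ 1.4e-03 -7.0e-04 -1.0e+00] F [4.  0.4 2.9] w 0.0396 q6 -0.18
F tool [ 1.5  3.7 -2.9] r 126.9 tcp -109.04 handle -105.4
```

{"api": "move_arm", "payload": {
  "series": "0 -2.2 0 0 0 1;0.1 -4.4 0 0 0 2;0.2 -6.5 0 0 0 3;0.3 -8.7 0 0 0 4;0.5 -10.9 0 0 0 5;0.7 -13.1 0 0 0 6;0.7 -13.1 0 0 0 6"
}}

```text
time: 25.6
position: [0.4338, -0.0907, 0.0432]
tool_rot: [0.828, 0.561, 0.001, 0.001]
ft_force: [5.6, 1.3, 1.3]
grip_width: 0.039
grip_force: 2.2
```

```bash
python3 -c "
from h import *
turn()"
```

```text
t 25.6 pos [433.8 -90.7  43.2] yawx 68.26 z [ 0.0024 -0.001  -1.    ] F [5.6 1.3 1.3] w 0.039 q6 -0.08
F tool [ 3.3  4.7 -1.3] r 127.5 tcp -114.56 handle -111.07
```

{"api": "move_arm", "payload": {
  "series": "0 -1 0 0 0 0.5;0 -2 0 0 0 1;0.1 -3.3 0 0 0 1.5;0.1 -3.3 0 0 0 1.5;0.1 -3.3 0 0 0 1.5"
}}

```text
time: 26.02
position: [0.4311, -0.0896, 0.0432]
tool_rot: [0.835, 0.55, 0.001, 0.001]
ft_force: [6.2, 1.3, 1.5]
grip_width: 0.0395
grip_force: 2.3
```

```bash
python3 -c "
from h import *
turn()"
```

```text
t 26.02 pos [431.1 -89.6  43.2] yawx 66.79 z [ 0.0027 -0.0011 -1.    ] F [6.2 1.3 1.5] w 0.0395 q6 -0.06
F tool [ 3.7  5.2 -1.5] r 127.6 tcp -115.89 handle -112.29
```

{"api": "move_arm", "payload": {
  "series": "0 -1 0 0 0 0.5;0 -2 0 0 0 1;0 -3.3 0 0 0 1.5;0 -3.3 0 0 0 1.5;0 -3.3 0 0 0 1.5"
}}

```text
time: 26.43
position: [0.4281, -0.0883, 0.0432]
tool_rot: [0.842, 0.539, 0.001, 0.001]
ft_force: [5.8, 1.4, 0.6]
grip_width: 0.0391
grip_force: 2.2
```

```bash
python3 -c "
from h import *
turn()"
```

```text
t 26.43 pos [428.1 -88.3  43.2] yawx 65.29 z [ 0.0027 -0.0011 -1.    ] F [5.8 1.4 0.6] w 0.0391 q6 -0.03
F tool [ 3.7  4.6 -0.6] r 127.8 tcp -117.36 handle -113.87
```

Still turning freely.

{"api": "move_arm", "payload": {
  "series": "0 -1 0 0 0 0.5;0 -2 0 0 0 1;0 -3.3 0 0 0 1.5;0 -4.4 0 0 0 2;0 -4.4 0 0 0 2;0 -4.4 0 0 0 2"
}}

```text
time: 26.93
position: [0.4241, -0.0865, 0.0432]
tool_rot: [0.851, 0.525, 0.001, 0.001]
ft_force: [5.4, 1.6, 0.7]
grip_width: 0.0392
grip_force: 2.2
```

```bash
python3 -c "
from h import *
turn()"
```

```text
t 26.93 pos [424.1 -86.5  43.2] yawx 63.29 z [ 0.0027 -0.0012 -1.    ] F [5.4 1.6 0.7] w 0.0392 q6 0.01
F tool [ 3.9  4.2 -0.7] r 128.1 tcp -119.31 handle -115.81
```

{"api": "move_arm", "payload": {
  "series": "0.5 -1 0 0 0 0.5;0.7 -2 0 0 0 1;1 -3.3 0 0 0 1.5;1 -4.4 0 0 0 2;1 -4.4 0 0 0 2;1 -4.4 0 0 0 2"
}}

```text
time: 27.43
position: [0.4225, -0.085, 0.0432]
tool_rot: [0.86, 0.51, 0.002, 0.003]
ft_force: [7.2, -1.8, -1.4]
grip_width: 0.0391
grip_force: 3.5
```

```bash
python3 -c "
from h import *
turn()"
```

```text
t 27.43 pos [422.5 -85.   43.2] yawx 61.3 z [ 0.0067 -0.0035 -1.    ] F [ 7.2 -1.8 -1.4] w 0.0391 q6 0.04
F tool [1.9 7.1 1.5] r 127.6 tcp -120.28 handle -116.77
```

The force rose to 7 N and the handle stopped, so the nut is firm. I'll back off, lift and check.

{"api": "move_arm", "payload": {
  "series": "0 3 0 0 0 0;0 6 0 0 0 0;0 10 0 0 0 0;0 10 -20 0 0 0;0 10 -60 0 0 0;0 10 -100 0 0 0;0 10 -110 0 0 0;0 10 -110 0 0 0"
}}

```text
time: 28.1
position: [0.4279, -0.0879, 0.1553]
tool_rot: [0.86, 0.51, 0.001, 0.001]
ft_force: [-0.5, 0.6, 0.3]
grip_width: 0.0392
grip_force: 0.0
```

```bash
python3 - <<'E'
from h import *
go([455,-35,160],83)
E
```

```text
t 28.1 pos [427.9 -87.9 155.3] yawx 61.3 z [ 0.0022 -0.0013 -1.    ] F [-0.5  0.6  0.3] w 0.0392 q6 0.04
 [59.4 -1.6 -4.7] [  0.14   0.03 -21.7 ]
```

{"api": "move_arm", "payload": {
  "series": "59 -2 -5 0 0 -22;59 -2 -5 0 0 -22;59 -2 -5 0 0 -22;59 -2 -5 0 0 -22;59 -2 -5 0 0 -22;59 -2 -5 0 0 -22;59 -2 -5 0 0 -22"
}}

```text
time: 28.68
position: [0.4536, -0.0354, 0.1573]
tool_rot: [0.748, 0.664, -0.001, -0.001]
ft_force: [0.1, 0.1, -1.1]
grip_width: 0.0392
grip_force: 0.0
```

```bash
python3 - <<'E'
from h import *
state()
p=robot.camera('wrist');np.savez('w11.npz',mtx=p['mtx'],T=p['world_to_cam'],img=p['img'])
ortho(p,32,435,535,-85,55,5.5,'pics/o11.png',[hexa(486.8,25.2,25.7)]+wr(487,25.2,85.7,24))
E
```

```text
t 28.68 pos [453.6 -35.4 157.3] yawx 83.14 z [-2.4e-03  7.0e-04 -1.0e+00] F [ 0.1  0.1 -1.1] w 0.0392 q6 -0.2
```

View pics/o11.png

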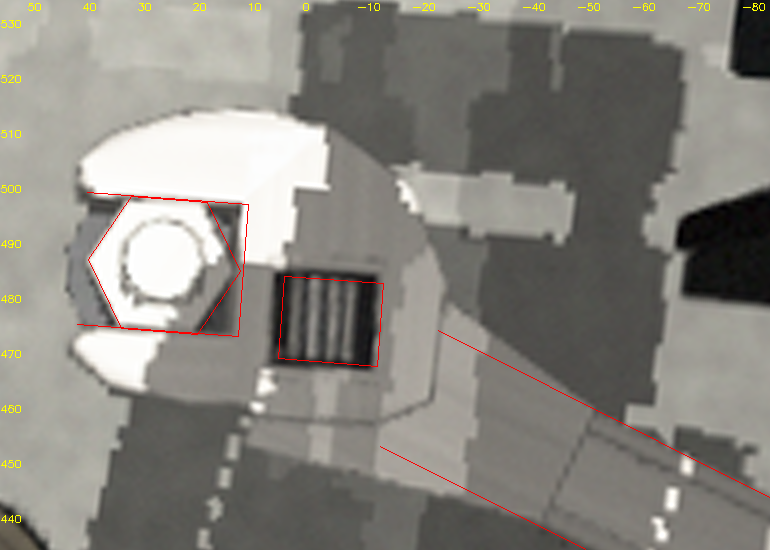

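The view shows the wrench seated on the nut with both jaws on the flats and no gap. To be sure the nut is really at its stop, I'll straddle the handle again and push gently once more.

```bash
python3 - <<'E'
from h import *
go([430.5,-86.4,43],63.2)
E
```

```text
t 28.73 pos [453.9 -35.5 157.5] yawx 83.16 z [-1.7e-03  5.0e-04 -1.0e+00] F [ 0.4 -0.1 -0. ] w 0.0391 q6 -0.2
 [-53.4 -16.9 114.5] [-0.1   0.   19.96]
```

{"api": "move_arm", "payload": {
  "series": "-53 -17 30 0 0 20;-53 -17 40 0 0 20;-53 -17 60 0 0 20;-53 -17 80 0 0 20;-53 -17 95 0 0 20;-53 -17 106 0 0 20;-53 -17 112 0 0 20;-53 -17 114 0 0 20"
}}

```text
time: 29.4
position: [0.431, -0.086, 0.0431]
tool_rot: [0.852, 0.524, -0.001, -0.001]
ft_force: [-0.1, 0.3, 0.6]
grip_width: 0.039
grip_force: 0.0
```

{"api": "move_arm", "payload": {
  "series": "0 -2 0 0 0 0;0 -4 0 0 0 0;0 -5 0 0 0 0;0 -6 0 0 0 0;0 -6 0 0 0 0;0 -6 0 0 0 0"
}}

```text
time: 29.9
position: [0.4263, -0.0832, 0.0444]
tool_rot: [0.851, 0.525, 0.0, 0.0]
ft_force: [0.6, 0.7, 0.8]
grip_width: 0.0393
grip_force: 0.0
```

```bash
python3 -c "
from h import *
turn()"
```

```text
t 29.9 pos [426.3 -83.2  44.4] yawx 63.29 z [ 8.e-04 -4.e-04 -1.e+00] F [0.6 0.7 0.8] w 0.0393 q6 0.02
F tool [ 0.9  0.3 -0.8] r 124.1 tcp -119.16 handle -115.51
```

{"api": "move_arm", "payload": {
  "series": "0 -1 0 0 0 0;0 -2 0 0 0 0;0 -3 0 0 0 0;0 -3 0 0 0 0;0 -3 0 0 0 0"
}}

```text
time: 30.32
position: [0.4253, -0.0827, 0.0443]
tool_rot: [0.851, 0.525, 0.001, 0.002]
ft_force: [4.8, -1.4, 1.0]
grip_width: 0.039
grip_force: 2.3
```

```bash
python3 -c "
from h import *
turn()"
```

```text
t 30.32 pos [425.3 -82.7  44.3] yawx 63.29 z [ 0.004  -0.0019 -1.    ] F [ 4.8 -1.4  1. ] w 0.039 q6 0.01
F tool [ 0.9  4.9 -1. ] r 124.2 tcp -119.67 handle -116.09
```

{"api": "move_arm", "payload": {
  "series": "0 -0.7 0 0 0 0;0 -1.4 0 0 0 0;0 -1.4 0 0 0 0;0 -1.4 0 0 0 0"
}}

```text
time: 30.65
position: [0.4245, -0.0824, 0.0443]
tool_rot: [0.851, 0.525, 0.001, 0.002]
ft_force: [5.5, -2.7, -0.4]
grip_width: 0.0394
grip_force: 2.9
```

```bash
python3 -c "
from h import *
turn()"
```

```text
t 30.65 pos [424.5 -82.4  44.3] yawx 63.28 z [ 0.005  -0.0024 -1.    ] F [ 5.5 -2.7 -0.4] w 0.0394 q6 0.02
F tool [0.  6.1 0.4] r 124.3 tcp -120.06 handle -116.39
```

At 6.1 N the handle holds at the same angle as before (-116.4° against -116.8°), so the nut is firm. I'll back off, lift and hand in.

{"api": "move_arm", "payload": {
  "series": "0 3 0 0 0 0;0 7 0 0 0 0;0 9.5 0 0 0 0;0 9.5 -15 0 0 0;0 9.5 -50 0 0 0;0 9.5 -90 0 0 0;0 9.5 -110 0 0 0;0 9.5 -110 0 0 0"
}}

```text
time: 31.32
position: [0.4315, -0.0856, 0.1572]
tool_rot: [0.851, 0.525, 0.001, 0.002]
ft_force: [-0.3, 0.4, -0.1]
grip_width: 0.0392
grip_force: 0.0
```

```bash
python3 - <<'E'
from h import *
state()
p=robot.camera('wrist')
for t in ['handle','wrench','worm_top']:
    print(t,[(x['p'],[round(v,4) for v in x['xyz']]) for x in robot.tip_of(p,t)[:1]])
print(robot.hand_in())
E
```

```text
t 31.32 pos [431.5 -85.6 157.2] yawx 63.31 z [ 0.0043 -0.0021 -1.    ] F [-0.3  0.4 -0.1] w 0.0392 q6 0.01
handle [(0.72, [0.4293, -0.0862, 0.0247])]
wrench [(0.77, [0.4909, 0.029, 0.017])]
worm_top [(0.65, [0.4746, -0.0037, 0.0319])]
the job is handed in; nothing more can be done
None
```

I handed the job in at 31 s. By my checks (the simulator returned no verdict), the jaws are closed on the nut's flats, the nut is turned clockwise until firm, the wrench lies round it with the arm clear, and I did not touch the mirror, lens cap or tape measure.

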